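# Clear the jar off the drain cover and undo its captive screw

## Task

A storage jar stands on the white drain-box cover, over its captive screw: first set the jar upright in the empty bamboo tray, put down gently and not dropped. Then take the steel key from its stand, feel for the slot of the screw and seat the blade fully in it, undo the screw with it anticlockwise until it comes to its stop and without forcing it, and put the key back upright in the groove of its stand. Leave the other things on the shelf where they are.

Things in the scene. Friction and masses are not known exactly. Their poses are not given: they have to be found in the camera images.
- cover: white drain-box cover, fixed, 160 (x) x 130 (y) x 45 mm high (all sizes in mm); origin at the centre of its underside. In the middle of its flat top is a round hole, 48 across, with the captive screw sunk in it
- screw (a joint): turn of the captive screw about the vertical, rad; grows anticlockwise seen from above; fully undone at a hard stop at 2.1. It starts between 0 and 0.5, turns stiffly (0.15 N m) and stays where it is left. It does not tell which way the slot points
- screw_slot (a point): centre of the slot's floor, 33 above the underside of the cover, on the screw's axis; fixed to the cover. Steel screw head about 44 across, top 10.5 above this point, 1.5 below the cover's top; one straight slot right across it, 10 wide, 10.5 deep, 38 long. The slot points any way, differently each time: look, or press the key lightly and turn it until the blade drops in
- jar: the storage jar in the way: glass with a flat wooden lid, 115 tall, glass 64 across, lid 66 across and 30 high; origin at the centre of its underside. It stands on the cover over the screw; 0.25 to 0.5 kg
- tray: low bamboo tray, fixed, 150 (x) x 130 (y), rim 18 high, walls and floor 6 thick; origin at the centre of its underside, so the jar's underside is at 6 when it stands in it; the floor is empty
- key: steel screw key, 80 tall, 0.14 kg; origin mid lower edge of the blade, z up, x along the blade. Blade 32 (x) x 8 long, 5 thick, 3 at the tip, fits either way round; flange 34 across from z 8 to 14, rests on the screw head when the blade is in the slot (edge then 2.5 above the slot floor); stem 14 across to z 44; flat grip 46 (x) x 16 (y), z 44 to 80, pinch it across y
- stand: bamboo key stand, fixed, 90 (x) x 80 (y) x 20 high; origin at the centre of its underside. Along its x runs a groove 13 wide, 12 deep, full length; the key stands with its blade in the groove and its flange on top (blade edge 12 above the underside)
- spray: bystander: amber spray bottle, 200 tall, 68 across; origin at the centre of its underside
- spray2: bystander: second amber spray bottle, same size; origin at the centre of its underside
- jar2: bystander: short wide glass jar with wooden lid, 90 tall, 74 across, not on the cover; origin at the centre of its underside
- palm_brush: bystander: round wooden palm brush, 60 tall, 62 across; origin at the centre of its underside
- dish_brush: bystander: wooden dish brush lying, 173 long (along its x), 34 high; origin at the middle of its underside
- vial: bystander: small amber bottle, 95 tall, 44 across; origin at the centre of its underside
Mind the look-alikes: they are no part of the job. Leave any orange or red look-alike of the stand alone. Leave any turquoise look-alike of the jar alone.

How it is judged (in metres and radians):
On the way, in this order (a step that is already met when the one before it is completed fails the run):
1. the jar stands upright on the floor of the tray, let go (x of jar in the frame of tray between -0.046 and 0.046 m and y of jar in the frame of tray between -0.036 and 0.036 m and z of jar in the frame of tray between 0 and 0.012 m and angle between jar's own z axis and vertical below 0.1 rad and contact force between the fingers and jar below 0.5 N), for 0.2 s.
2. the key's blade is down in the screw's slot, the screw not yet undone (horizontal distance between key and screw_slot below 0.01 m and z of key in the frame of screw_slot between -0.002 and 0.0055 m and value of joint screw below 1 rad), for 0.1 s.
3. the screw has been turned to its stop (beyond 1.95 rad) with the key still in its slot (horizontal distance between key and screw_slot below 0.01 m and z of key in the frame of screw_slot between -0.002 and 0.0055 m and value of joint screw above 1.95 rad), for 0.1 s.
At the end, for the whole second after the job is handed in: Jar let go and at rest on the tray floor, upright within 0.1 rad, within 46 mm (x) and 36 mm (y) of its centre; screw beyond 1.95 rad; key at rest in the stand's groove, upright within 0.12 rad, edge 8 to 15.5 mm above the stand's underside, within 30 mm along and 8 mm across (all of step 1 and value of joint screw above 1.95 rad and z of key in the frame of stand between 0.008 and 0.0155 m and x of key in the frame of stand between -0.03 and 0.03 m and y of key in the frame of stand between -0.008 and 0.008 m and angle between key's own z axis and vertical below 0.12 rad and linear speed of each of key, jar below 0.02 m/s); the robot touches nothing.
It fails at once if the jar is tipped by more than 0.5 rad (angle between jar's own z axis and vertical above 0.5 rad).
It fails at once if the jar is dropped: it moves at over 0.4 m/s out of the fingers (contact force between the fingers and jar below 0.1 N and linear speed of jar above 0.4 m/s).
It fails at once if the key is forced against the cover or screw (over 120 N) (contact force between key and cover above 120 N).
It fails at once if a bystander is moved by more than 30 mm (distance of any of spray, spray2, jar2, palm_brush, dish_brush, vial from where it was at the start of the episode above 0.03 m).
It also fails if it takes over 72 s, if anything falls off the work surface, if the arm or the gripper's body presses on something with over 40 N, if the wrist force passes 120 N, or if a joint passes its speed limit or range.

## Robot

A 6-joint arm with a two-finger parallel gripper is mounted at the origin on the work surface. World frame = base frame: x ahead of the robot, y to its left, z up, the work surface at z = 0. Lengths are in mm, angles in degrees, forces in N, time in s.
With the tool pointing down it reaches from about 300 to 850 mm from the base axis. Payload 4.2 kg.
Tool frame: the origin (TCP) lies midway between the tips of the shut fingers; the grasp point (between the pads) lies 19 mm behind it; z points along the fingers, y is the line along which they close (so a half turn about z gives the same grasp; the last joint's range is limited). The gripper opens to 91 mm and grips with 3 to 60 N. Pads are 32 mm wide; open, the fingers measure 118 mm over their backs; the gripper's body (76 mm by 178 mm) begins 60 mm behind the grasp point.
Start: joints at [74.427, 18.312, 89.639, -0, 72.044, -1.146], TCP at [143.262, 556.886, 191.776] pointing down, gripper open.
Joint ranges: [-177.97, 177.97], [-48.28, 115.42], [12.27, 149.76], [-77.06, 257.06], [2.81, 150.46], [-146.56, 146.56]. Speed limits (degrees/s): [147.25, 147.25, 180, 180, 180, 180].

## Interface

Orientations are given as [roll, pitch, yaw] about the fixed x, y, z axes, in that order (R = Rz(yaw) Ry(pitch) Rx(roll)).
In Python, from workcell import state, grab_frame, camera_model, workorder gives the robot as it stands.
- The arm moves only by the tool carry_out, never from a script. Its argument "commands" is a list of rows, each a list of 7 numbers: the turn, a rotation vector about the tool's x, y, z in degrees, then the shift along the tool's x, y, z in mm, then the opening, from -1 (shut) to 1 (fully open). In form: [[ax, ay, az, dx, dy, dz, hand], ...]. A call has 1 to 20 rows; each row is the pose to reach, as a shift and turn from the pose commanded when the call began, along the tool's axes at that moment; what a row does not reach only later rows make up. A row lasts 1/10 s, in which the tool goes at most 50 mm and 8.59 degrees, less where a joint would pass 70% of its speed; a pose out of reach is approached as far as the arm can. A call with a gripper value outside its range is refused whole. The fingers move at their own pace and stop on an object; "force" is the grip in N (left out, the last holds). Time passes only in rows, so rows that repeat a pose let the fingers close. It gives the time, the measured TCP pose, the force, the opening and the grip force at its end, in the units of the state.
- state(): the state, without advancing time (a new reading comes with each control period).
- grab_frame(name): name is "side" or "top"; returns the picture (480x640x3 uint8, red, green, blue); there is no depth.
- camera_model(name): a dict with "fx", "fy", "cx", "cy" (pixels), "origin" and "rotation" of the camera in the world. Camera axes: x right, y up, looking along -z (the intrinsics and any distortion apply to the point x, -y, -z); pixel columns grow to the right and rows downward; lengths in mm; the calibration is good to about 2 mm. A picture is of the moment at which its call begins. camera_model takes no time and is no camera call.
- workorder.job_done(): hands the job in; it is judged then, once.
The state is a dict: "time_s": time; "qpos": joint angles; "qvel": joint speeds; "effort": joint torques, N m; "ee_pos": TCP position; "ee_rot": TCP orientation; "force": force on the tool from outside, world axes, zero at the start; "torque": the same for the moment, N m; "gripper_width": finger opening in mm; "gripper_force": force on a finger pad.
Only numpy, scipy, OpenCV 4.12 (cv2) and the standard library are available. Lean on these libraries where they do the work, as an engineer would, in place of code of your own. Each camera call takes 0.05 s, during which the arm holds its last target. There are 200 camera calls.

## Working session

There is one attempt and no reset: what is moved stays moved. The work goes in short steps, Python scripts to look and compute and a tool call to move; the robot and the scene stay as the last step left them, time stands still between calls to the robot, and variables do not carry over. Pictures are saved under pics/ and viewed, at most 10 in all, crops included, and the job is handed in when it is done.

Besides the shell and the picture viewer there is one more tool, called after "Call:" as name(argument=value, ...) on one line, values as JSON. carry_out: Moves the arm, as the interface text tells. Its arguments: {"type":"object","properties":{"commands":{"type":"array"},"force":{"type":"number"}},"required":["commands"]}

```bash
ls; mkdir -p pics; python3 - <<'E'
from workcell import state, grab_frame, camera_model
import cv2
for n in("top","side"):
    cv2.imwrite(f"pics/{n}0.png",grab_frame(n)[:,:,::-1]); print(n,camera_model(n))
print(state())
E
```

```text
pics
top {'fx': 563.436747322282, 'fy': 563.436747322282, 'cx': 310.3706390938623, 'cy': 244.37682962908974, 'origin': array([ 406.12160704,   51.17443452, 1307.391748  ]), 'rotation': array([  6.40708856,   0.11826323, -90.01550974])}
side {'fx': 447.9739138026117, 'fy': 447.9739138026117, 'cx': 319.68373356627177, 'cy': 241.2062985308596, 'origin': array([456.38566315, 702.768301  , 877.34673351]), 'rotation': array([  39.6780765 ,    0.57219508, -171.66084356])}
{'time_s': 0.1, 'qpos': array([ 7.44269217e+01,  1.83455890e+01,  8.96995654e+01,  3.66954816e-05,
        7.20432789e+01, -1.14705956e+00]), 'qvel': array([-0.06213584, -0.14395821, -0.1446329 , -0.06252588, -0.03913504,
       -0.09164092]), 'effort': array([ 7.51499720e-04, -4.13334167e+01, -2.32508683e+01,  7.28847762e-02,
        4.21332358e-02, -4.53568259e-05]), 'ee_pos': array([143.12905547, 556.39877407, 191.02731594]), 'ee_rot': array([-1.79911585e+02, -1.80519693e-03,  1.65573968e+02]), 'force': array([-1.97429923,  0.79234248, -0.20637443]), 'torque': array([-0.02635356, -0.04397474,  0.01014144]), 'gripper_force': 0.0, 'gripper_width': 91.25389853401039}
```

View pics/top0.png

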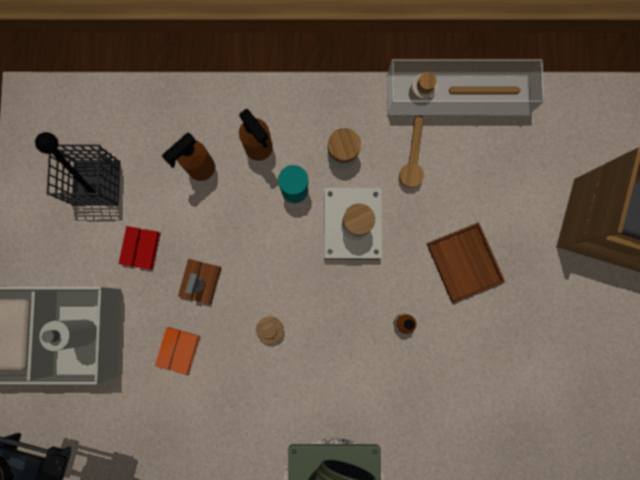

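View pics/side0.png

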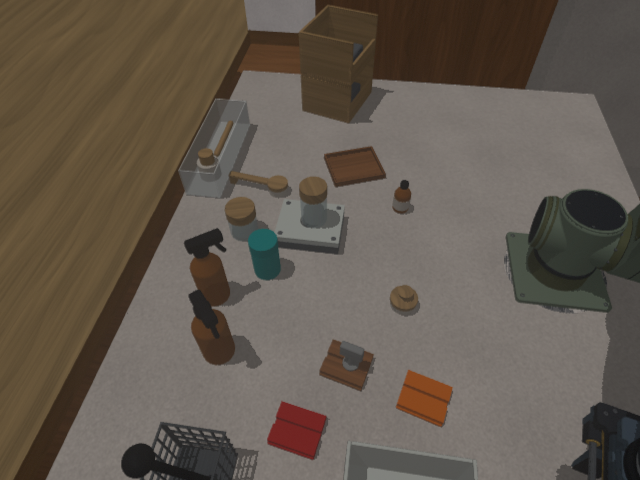

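The side view shows the jar at (313,200) on the cover and the key at (350,355) on the bamboo stand.

Candidates in the top view:
- **Jar:** wooden lid on the cover at (359,219) is the one I want. Turquoise (293,183) and jar2 (344,145) are not.
- **Stand:** brown one with the key at (200,282). Red (139,248) and orange (178,351) are look-alikes.
- **Tray:** (466,262).

Next is one close crop of all three.

```bash
cat > h.py <<'E'
import numpy as np, cv2
from scipy.spatial.transform import Rotation as R
from workcell import state, grab_frame, camera_model
def ray(n,u,v):
    c=camera_model(n); d=np.array([(u-c['cx'])/c['fx'],-(v-c['cy'])/c['fy'],-1])
    return c['origin'],R.from_euler('xyz',c['rotation'],degrees=True).apply(d)
def at(n,u,v,z):
    o,d=ray(n,u,v); return o+d*(z-o[2])/d[2]
def proj(n,p):
    c=camera_model(n); q=R.from_euler('xyz',c['rotation'],degrees=True).inv().apply(np.array(p)-c['origin'])
    return c['cx']+c['fx']*q[...,0]/-q[...,2], c['cy']-c['fy']*q[...,1]/-q[...,2]
E
python3 - <<'E'
from h import *
im=cv2.imread('pics/top0.png')
def crop(u,v,r=44,s=260): return cv2.resize(im[v-r:v+r,u-r:u+r],(s,s),interpolation=cv2.INTER_CUBIC)
cv2.imwrite('pics/c.png',np.hstack([crop(353,224),crop(200,282),crop(466,262)]))
hsv=cv2.cvtColor(im,cv2.COLOR_BGR2HSV)
for n,(u,v) in dict(cover=(335,200),tray=(466,262),stand=(205,270),lid=(359,219),grip=(195,286)).items(): print(n,im[v,u],hsv[v,u])
for n,u,v,z in(('lid',359,219,160),('tray',466,262,18),('stand',200,282,20),('cover',353,224,45),('grip',195,284,92)):print(n,at('top',u,v,z))
side=[('lid',313,189,160),('tray',355,166,18),('grip',352,350,92)]
for n,u,v,z in side:print('side',n,at('side',u,v,z))
E
```

```text
cover [142 155 157] [ 26  24 157]
tray [27 54 95] [ 12 183  95]
stand [26 52 93] [ 12 184  93]
lid [ 59  94 123] [ 16 133 123]
grip [37 39 40] [20 19 40]
lid [587.50262279 -46.64733584 160.        ]
tray [ 510.06123856 -303.12245334   18.        ]
stand [464.37856869 305.80004466  20.        ]
cover [594.24388881 -42.7601839   45.        ]
grip [456.82037013 302.24385086  92.        ]
side lid [587.70555261 -37.53546228 160.        ]
side tray [ 508.06787862 -294.99969151   18.        ]
side grip [459.14835724 315.84899359  92.        ]
```

View pics/c.png

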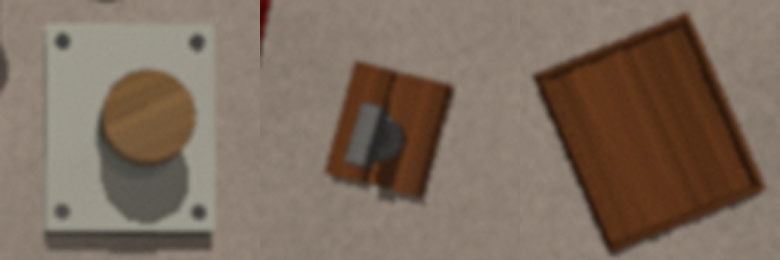

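The crop shows three things:
- The jar's wooden lid is on the white cover.
- The key stands in the groove of the brown stand, with its grip along the groove.
- The tray is empty.

Next I fit poses using both cameras.

```bash
cat > fit.py <<'E'
from h import *
from scipy.optimize import least_squares
I={n:cv2.imread(f'pics/{n}0.png') for n in('top','side')}
def mask(n,lo,hi,box):
    m=cv2.inRange(cv2.cvtColor(I[n],cv2.COLOR_BGR2HSV),lo,hi); z=np.zeros_like(m); a,b,c,d=box; z[b:d,a:c]=m[b:d,a:c]; 
    z=cv2.morphologyEx(z,cv2.MORPH_CLOSE,np.ones((5,5)))
    k=max(cv2.findContours(z,0,2)[0],key=cv2.contourArea); return k
wood=((5,150,30),(20,255,200)); white=((15,10,115),(40,45,255))
def quad(k):
    q=cv2.convexHull(k)
    for e in np.linspace(1,15,60):
        p=cv2.approxPolyDP(q,e,True)
        if len(p)==4:return p[:,0].astype(float)
if __name__=='__main__':
    for nm,n,c,box,z in [('tray','top',wood,(415,215,515,310),18),('tray','side',wood,(315,140,395,190),18),('stand','top',wood,(170,250,230,312),20),('stand','side',wood,(312,335,380,392),20),('cover','top',((20,0,125),(50,45,255)),(318,183,388,256),45),('cover','side',((20,0,125),(50,45,255)),(270,190,352,256),45)]:
        k=mask(n,*c,box); q=quad(k); w=np.array([at(n,u,v,z)[:2] for u,v in q])
        print(nm,n,q.tolist(),'ctr',w.mean(0).round(1),'sides',np.linalg.norm(w-np.roll(w,-1,0),axis=1).round(0),'ang',np.degrees(np.arctan2(*(np.roll(w,-1,0)-w)[:,::-1].T)).round(1))
    s=state(); print(s['ee_pos'],[proj(n,s['ee_pos']) for n in I])
    for n,box in(('top',(335,195,385,245)),('side',(295,172,333,200))):
        k=mask(n,(8,90,50),(22,200,255),box); print('lid',n,cv2.minEnclosingCircle(k),cv2.boundingRect(k), cv2.minAreaRect(k))
E
python3 fit.py
```

```text
tray top [[478.0, 224.0], [503.0, 281.0], [452.0, 301.0], [428.0, 244.0]] ctr [ 509.3 -301.3] sides [142. 126. 140. 125.] ang [-158.2  111.1   21.5  -68.3]Traceback (most recent call last):
  File "fit.py", line 16, in <module>
    k=mask(n,*c,box); q=quad(k); w=np.array([at(n,u,v,z)[:2] for u,v in q])
  File "fit.py", line 7, in mask
    k=max(cv2.findContours(z,0,2)[0],key=cv2.contourArea); return k
ValueError: max() iterable argument is empty
```

```bash
sed -i 's/wood=((5,150,30)/wood=((3,75,20)/; s/return k$/return k/' fit.py; sed -i "s/    k=max(cv2.find.*/    cs=cv2.findContours(z,0,2)[0]; return max(cs,key=cv2.contourArea)/" fit.py
python3 - <<'E'
from fit import *
h=cv2.cvtColor(I['side'],cv2.COLOR_BGR2HSV)
print(h[166,350],h[360,330],h[210,290],h[190,313],h[130,300])
E
python3 fit.py
```

```text
[ 12 129  91] [ 12 120  83] [ 42  10 130] [ 16 110 107] [ 13  25 124]
tray top [[478.0, 222.0], [504.0, 281.0], [453.0, 303.0], [427.0, 243.0]] ctr [ 509.9 -301.9] sides [147. 128. 148. 129.] ang [-158.1  113.    22.1  -67.7]
tray side [[371.0, 146.0], [384.0, 177.0], [336.0, 186.0], [324.0, 154.0]] ctr [ 512.  -298.1] sides [141. 141. 142. 147.] ang [ 109.2   22.9  -68.4 -157.6]
stand top [[188.0, 259.0], [220.0, 267.0], [210.0, 304.0], [178.0, 296.0]] ctr [465.7 308.1] sides [76. 87. 75. 87.] ang [-104.   165.8   76.1  -13.8]
stand side [[333.0, 340.0], [373.0, 354.0], [360.0, 390.0], [320.0, 374.0]] ctr [467.5 312.4] sides [88. 81. 85. 79.] ang [ 166.9   75.9  -14.5 -101.8]
cover top [[380.0, 188.0], [381.0, 255.0], [325.0, 255.0], [324.0, 189.0]] ctr [599.9 -41.7] sides [153. 126. 151. 128.] ang [-180.    90.     0.7  -89. ]
cover side [[284.0, 199.0], [344.0, 205.0], [337.0, 242.0], [278.0, 235.0]] ctr [597.5 -46.1] sides [158. 126. 146. 124.] ang [179.8  88.7  -0.9 -85.5]
[143.12905547 556.39877407 191.02731594] [(np.float64(48.2924231408752), np.float64(445.6487422021052)), (np.float64(576.7162911708353), np.float64(514.6324412132686))]
lid top ((358.6842041015625, 219.3157958984375), 15.91235065460205) (343, 204, 32, 32) ((358.60003662109375, 219.30003356933594), (29.96331024169922, 31.304948806762695), 26.56505012512207)
lid side ((312.7572937011719, 188.93235778808594), 14.069266319274902) (300, 177, 27, 23) ((313.0, 188.0), (22.0, 26.0), 90.0)
```

```bash
cat >> h.py <<'E'
def go(x,y,z,yaw):
    s=state(); P=R.from_euler('xyz',s['ee_rot'],degrees=True); Q=R.from_euler('xyz',[180,0,yaw],degrees=True)
    print('t',round(s['time_s'],2),'pos',s['ee_pos'].round(1),'rot',s['ee_rot'].round(2),'-> turn',(P.inv()*Q).as_rotvec(degrees=True).round(2),'shift',P.inv().apply(np.array([x,y,z])-s['ee_pos']).round(1))
E
python3 - <<'E'
from h import *
print(at('top',359.2,219.8,160),at('side',313.3,187.5,160),at('top',352.7,223.3,45))
for b in((195,158),(257,138)):print(at('top',*b,120))
go(587,-44,230,87)
E
```

```text
[585.83646111 -47.04255615 160.        ] [587.78856923 -42.55572159 160.        ] [595.84537002 -42.09510995  45.        ]
[727.22081638 302.59411306 120.        ]
[771.48720795 169.18235328 120.        ]
t 0.1 pos [143.1 556.4 191. ] rot [-179.91   -0.    165.57] -> turn [-8.000e-02  6.000e-02  7.857e+01] shift [-579.5 -470.9  -38.3]
```

Call:
carry_out(commands=[[0, 0, 0, 0, 0, -38, 1], [0, 0, 8, -40, -32, -38, 1], [0, 0, 16, -80, -64, -38, 1], [0, 0, 24, -120, -96, -38, 1], [0, 0, 32, -160, -128, -38, 1], [0, 0, 40, -200, -161, -38, 1], [0, 0, 48, -240, -194, -38, 1], [0, 0, 55, -280, -226, -38, 1], [0, 0, 62, -320, -259, -38, 1], [0, 0, 68, -360, -292, -38, 1], [0, 0, 73, -400, -325, -38, 1], [0, 0, 78.5, -440, -358, -38, 1], [0, 0, 78.5, -480, -390, -38, 1], [0, 0, 78.5, -515, -418, -38, 1], [0, 0, 78.5, -550, -446, -38, 1], [0, 0, 78.5, -579, -471, -38, 1], [0, 0, 78.5, -579, -471, -38, 1], [0, 0, 78.5, -579, -471, -38, 1], [0, 0, 78.5, -579, -471, -38, 1]], force=30)

```text
time_s: 2.0
ee_pos: [585.8, -42.7, 229.4]
ee_rot: [-179.9, -0.0, 87.1]
force: [0.6, -0.5, -0.2]
gripper_width: 90.8
gripper_force: 0.0
```

```bash
python3 -c "
from h import *
go(587,-44,128,87)"
```

```text
t 2.0 pos [585.8 -42.7 229.4] rot [-1.7992e+02 -3.0000e-02  8.7110e+01] -> turn [-0.08 -0.03  0.11] shift [ -1.4   1.4 101.4]
```

Call:
carry_out(commands=[[0, 0, 0, -1, 1, 30, 1], [0, 0, 0, -1, 1, 55, 1], [0, 0, 0, -1, 1, 75, 1], [0, 0, 0, -1, 1, 90, 1], [0, 0, 0, -1, 1, 101, 1], [0, 0, 0, -1, 1, 101, 1], [0, 0, 0, -1, 1, 101, -1], [0, 0, 0, -1, 1, 101, -1], [0, 0, 0, -1, 1, 101, -1], [0, 0, 0, -1, 1, 101, -1], [0, 0, 0, -1, 1, 101, -1], [0, 0, 0, -1, 1, 101, -1]], force=30)

```text
time_s: 3.2
ee_pos: [588.4, -44.6, 129.6]
ee_rot: [179.9, -0.0, 87.1]
force: [0.7, 0.9, 3.5]
gripper_width: 65.1
gripper_force: 30.0
```

Call:
carry_out(commands=[[0, 0, 0, 0, 0, -15, -1], [0, 0, 0, 0, 0, -40, -1], [0, 0, 0, -20, -5, -40, -1], [0, 0, 0, -50, -12, -40, -1], [0, 0, 0, -85, -21, -40, -1], [0, 0, 0, -120, -30, -40, -1], [0, 0, 0, -155, -39, -40, -1], [0, 0, 0, -190, -48, -40, -1], [0, 0, 0, -220, -55, -40, -1], [0, 0, 0, -245, -61, -40, -1], [0, 0, 0, -260, -65, -35, -1], [0, 0, 0, -260, -65, -15, -1], [0, 0, 0, -260, -65, 5, -1], [0, 0, 0, -260, -65, 20, -1], [0, 0, 0, -260, -65, 30, -1], [0, 0, 0, -260, -65, 34, -1], [0, 0, 0, -260, -65, 36, -1], [0, 0, 0, -260, -65, 36, -1]])

```text
time_s: 5.0
ee_pos: [509.7, -300.9, 93.0]
ee_rot: [180.0, 0.0, 87.1]
force: [-0.3, -0.0, -3.7]
gripper_width: 64.9
gripper_force: 30.0
```

```bash
python3 -c "
from h import *
go(510.5,-300.5,90.6,87)
cv2.imwrite('pics/p.png',grab_frame('side')[90:240,270:450,::-1])
import cv2
im=cv2.imread('pics/p.png');cv2.imwrite('pics/p.png',cv2.resize(im,None,fx=3,fy=3))"
```

```text
t 5.0 pos [ 509.7 -300.9   93. ] rot [179.97   0.    87.09] -> turn [0.03 0.   0.09] shift [0.4 0.8 2.4]
```

View pics/p.png

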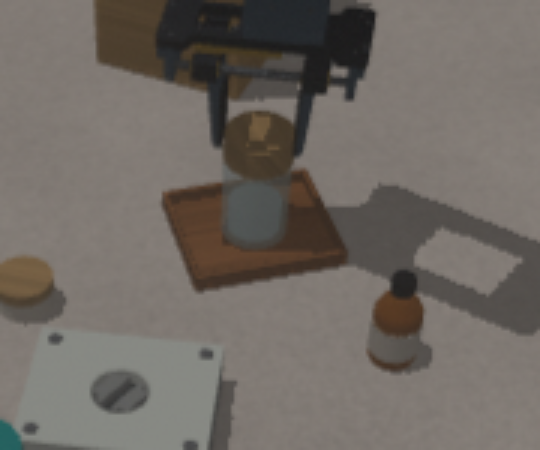

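The jar hangs upright over the tray at crop pixel (255,230). The screw's slot is now visible at (120,390). I lower gently.

Call:
carry_out(commands=[[0, 0, 0, 0, 0, 1, -1], [0, 0, 0, 0, 0, 2, -1], [0, 0, 0, 0, 0, 2.5, -1], [0, 0, 0, 0, 0, 2.5, -1]])

```text
time_s: 5.45
ee_pos: [509.6, -301.0, 90.6]
ee_rot: [180.0, 0.0, 87.1]
force: [0.4, -0.7, -1.1]
gripper_width: 64.7
gripper_force: 30.0
```

Call:
carry_out(commands=[[0, 0, 0, 0, 0, 0.5, -1], [0, 0, 0, 0, 0, 0.8, -1], [0, 0, 0, 0, 0, 0.8, -1]])

```text
time_s: 5.75
ee_pos: [509.7, -301.1, 90.5]
ee_rot: [179.9, 0.0, 87.1]
force: [-2.5, 0.6, 5.5]
gripper_width: 65.0
gripper_force: 30.0
```

Contact. I release, retract upward, and back away so the top camera has a clear view of the screw.

Call:
carry_out(commands=[[0, 0, 0, 0, 0, 0, 0.6], [0, 0, 0, 0, 0, 0, 1], [0, 0, 0, 0, 0, 0, 1], [0, 0, 0, 0, 0, 0, 1], [0, 0, 0, 0, 0, -15, 1], [0, 0, 0, 0, 0, -40, 1], [0, 0, 0, 0, 0, -80, 1], [0, 0, 0, 0, 0, -120, 1], [0, 0, 0, 0, 0, -130, 1], [0, 0, 0, 0, 0, -130, 1]])

```text
time_s: 6.75
ee_pos: [510.3, -301.5, 221.3]
ee_rot: [179.8, 0.1, 87.1]
force: [0.2, 0.3, -0.0]
gripper_width: 91.4
gripper_force: 0.0
```

```bash
python3 - <<'E'
from h import *
for n in('top','side'): cv2.imwrite(f'pics/{n}1.png',grab_frame(n)[:,:,::-1])
t=cv2.imread('pics/top1.png');s=cv2.imread('pics/side1.png')
c=lambda im,u,v,r,k:cv2.resize(im[v-r:v+r,u-r:u+r],(k,k),interpolation=cv2.INTER_CUBIC)
cv2.imwrite('pics/d.png',np.hstack([c(t,353,224,20,400),c(s,310,220,20,400)]))
cv2.imwrite('pics/d2.png',np.hstack([c(t,197,282,25,400),c(s,349,358,25,400)]))
for n in('top','side'):print(proj(n,np.array([[596,-43,45],[596,-43,33],[511,-301,121]])))
E
```

```text
(array([353.09919201, 352.71425145, 478.26660335]), array([223.23217619, 224.0140828 , 257.63080473]))
(array([311.05610258, 311.17369707, 356.05277787]), array([220.53884333, 223.73341086, 135.43894896]))
```

View pics/d.png

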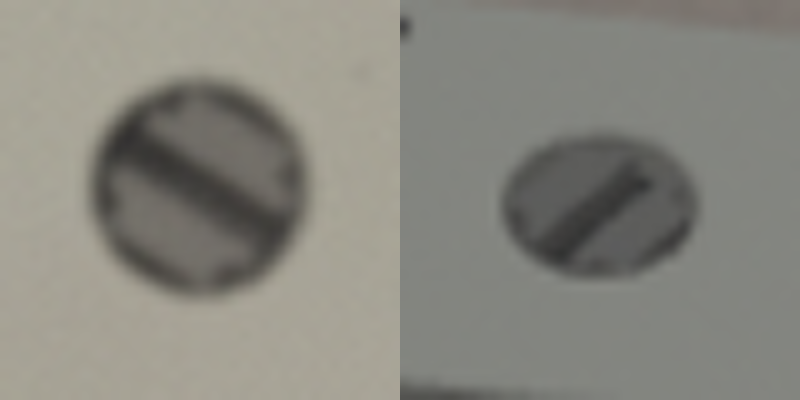

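View pics/d2.png

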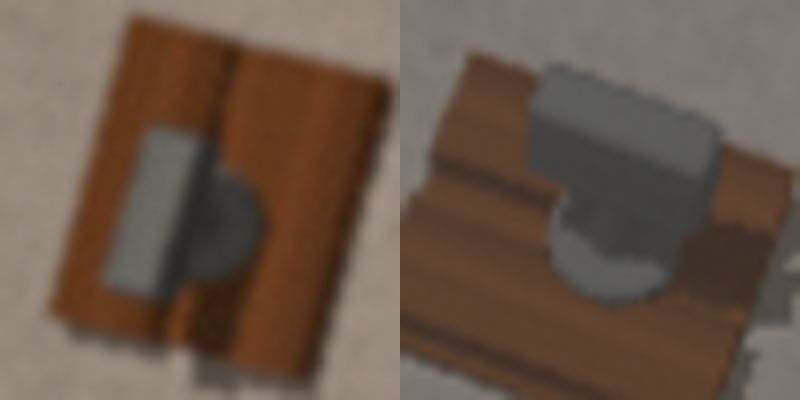

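Measured in the top crop:
- The hole centre is at (200,187), and the slot runs from (125,140) to (280,230).
- The grip's top face is centred at (155,211), with the flange near (203,221).

In the side crop the slot runs from about (550,255) to (645,175), and the grip's top is at (626,122).

```bash
python3 - <<'E'
from h import *
T=lambda x,y,z:at('top',333+(x+.5)/10-.5,204+(y+.5)/10-.5,z)
S=lambda x,y,z:at('side',290+(x-400+.5)/10-.5,200+(y+.5)/10-.5,z)
print('hole',T(200,187,45),S(600,205,45))
for f,a,b in((T,(125,140),(280,230)),(S,(550,255),(645,175))):
    d=f(*b,43)-f(*a,43); print('slot',np.degrees(np.arctan2(d[1],d[0]))%180, np.linalg.norm(d))
T2=lambda x,y,z:at('top',172+(x+.5)/8-.5,257+(y+.5)/8-.5,z)
S2=lambda x,y,z:at('side',324+(x-400+.5)/8-.5,333+(y+.5)/8-.5,z)
print('grip',T2(155,211,92),S2(626,122,92),'flange',T2(203,221,26))
for f,a,b in((T2,(150,125),(103,285)),(S2,(545,62),(722,130)),(S2,(530,115),(708,180))):
    d=f(*b,92)-f(*a,92); print('grip ang',np.degrees(np.arctan2(d[1],d[0]))%180,np.linalg.norm(d))
im=cv2.imread('pics/top1.png'); m=cv2.inRange(cv2.cvtColor(im,cv2.COLOR_BGR2HSV),(0,0,135),(60,60,255))
z=255-m[208:238,338:368]; k=max(cv2.findContours(z,0,2)[0],key=cv2.contourArea); c=cv2.minEnclosingCircle(k); print(c, at('top',338+c[0][0],208+c[0][1],45))
E
```

```text
hole [598.24804267 -41.77631506  45.        ] [600.01264637 -44.12451751  45.        ]
slot 59.43447101883403 40.611380465143135
slot 57.24422958748275 35.74797052327309
grip [459.10959494 311.05410903  92.        ] [459.9482603  311.42064826  92.        ] flange [459.14669636 311.46535106  26.        ]
grip ang 164.88111906789314 44.594009486867606
grip ang 164.93825524303503 45.11557388497311
grip ang 166.21849162577755 44.6052416183539
((14.476190567016602, 14.452381134033203), 11.03049087524414) [597.78499916 -41.60523141  45.        ]
```

Call:
carry_out(commands=[[0, 0, -5, 30, -4, 0, 1], [0, 0, -10, 70, -9, 0, 1], [0, 0, -16, 115, -15, 0, 1], [0, 0, -22, 160, -21, 0, 1], [0, 0, -28, 205, -27, 0, 1], [0, 0, -34, 250, -33, 0, 1], [0, 0, -40, 295, -39, 0, 1], [0, 0, -46, 340, -45, 0, 1], [0, 0, -52, 385, -51, 0, 1], [0, 0, -58, 430, -57, 0, 1], [0, 0, -64, 475, -63, 10, 1], [0, 0, -70, 520, -70, 25, 1], [0, 0, -75, 560, -76, 45, 1], [0, 0, -78.4, 590, -80, 65, 1], [0, 0, -78.4, 609, -82, 80, 1], [0, 0, -78.4, 609, -82, 80, 1], [0, 0, -78.4, 609, -82, 80, 1], [0, 0, -78.4, 609, -82, 80, 1]])

```text
time_s: 8.65
ee_pos: [458.7, 310.5, 139.4]
ee_rot: [-180.0, -0.0, 165.4]
force: [0.6, -0.1, 0.6]
gripper_width: 91.3
gripper_force: 0.0
```

```bash
python3 -c "
from h import *
go(459.3,311.2,58,165.3)"
```

```text
t 8.65 pos [458.7 310.5 139.4] rot [-1.7997e+02 -1.0000e-02  1.6543e+02] -> turn [-0.03 -0.01  0.13] shift [-0.4  0.8 81.4]
```

Call:
carry_out(commands=[[0, 0, 0, 0, 0.8, 30, 1], [0, 0, 0, 0, 0.8, 55, 1], [0, 0, 0, 0, 0.8, 72, 1], [0, 0, 0, 0, 0.8, 81.4, 1], [0, 0, 0, 0, 0.8, 81.4, 0.2], [0, 0, 0, 0, 0.8, 81.4, -0.3], [0, 0, 0, 0, 0.8, 81.4, -0.5], [0, 0, 0, 0, 0.8, 81.4, -1], [0, 0, 0, 0, 0.8, 81.4, -1], [0, 0, 0, 0, 0.8, 81.4, -1], [0, 0, 0, 0, 0.8, 81.4, -1], [0, 0, 0, 0, 0.8, 81.4, -1], [0, 0, 0, 0, 0.8, 81.4, -1]], force=20)

```text
time_s: 9.95
ee_pos: [458.8, 312.3, 58.0]
ee_rot: [180.0, -0.0, 165.5]
force: [-0.2, -0.1, -0.7]
gripper_width: 22.5
gripper_force: 0.0
```

Call:
carry_out(commands=[[0, 0, 0, 0, 0, 0, -1], [0, 0, 0, 0, 0, 0, -1], [0, 0, 0, 0, 0, -1, -1], [0, 0, 0, 0, 0, -4, -1], [0, 0, 0, 0, 0, -15, -1], [0, 0, 0, 0, 0, -40, -1], [0, 0, 0, 0, 0, -80, -1], [0, 0, 0, 0, 0, -100, -1], [0, 0, 0, 0, 0, -100, -1]], force=50)

```text
time_s: 10.85
ee_pos: [460.9, 313.6, 162.2]
ee_rot: [179.6, 0.3, 165.5]
force: [1.2, 0.6, -0.6]
gripper_width: 15.6
gripper_force: 50.0
```

```bash
python3 - <<'E'
from h import *
go(599,-43,130,59)
s=grab_frame('side')[:,:,::-1]; p=state()['ee_pos']-[0,0,40]; u,v=map(int,proj('side',p)); print(u,v)
cv2.imwrite('pics/k.png',cv2.resize(s[max(0,v-60):v+60,u-60:u+60],(480,480),interpolation=cv2.INTER_CUBIC))
E
```

```text
t 10.85 pos [460.9 313.6 162.2] rot [179.64   0.33 165.47] -> turn [  0.55  -0.11 106.47] shift [-223.  -310.8   31.5]
352 341
```

View pics/k.png

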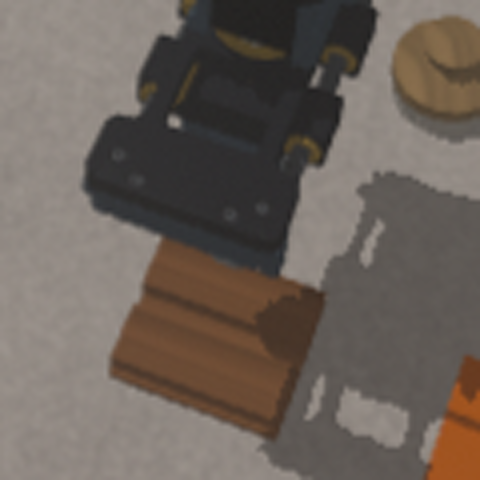

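The side crop shows an empty groove at crop pixel (200,310), so the key has been lifted. The finger width of 15.6 mm matches the 16 mm grip.

Call:
carry_out(commands=[[0, 0, 5, -8, -11, 0, -1], [0, 0, 12, -23, -32, 0, -1], [0, 0, 20, -40, -56, 0, -1], [0, 0, 28, -57, -80, 0, -1], [0, 0, 36, -75, -104, 0, -1], [0, 0, 44, -92, -128, 0, -1], [0, 0, 52, -109, -152, 0, -1], [0, 0, 60, -127, -177, 0, -1], [0, 0, 68, -144, -201, 0, -1], [0, 0, 76, -161, -225, 0, -1], [0, 0, 84, -178, -248, 5, -1], [0, 0, 92, -195, -272, 15, -1], [0, 0, 100, -210, -293, 25, -1], [0, 0, 106.5, -223, -311, 32, -1], [0, 0, 106.5, -223, -311, 32, -1], [0, 0, 106.5, -223, -311, 32, -1], [0, 0, 106.5, -223, -311, 32, -1]])

```text
time_s: 12.6
ee_pos: [596.0, -43.8, 125.5]
ee_rot: [-179.9, 0.0, 59.1]
force: [0.1, 0.2, -1.9]
gripper_width: 15.7
gripper_force: 50.0
```

```bash
python3 - <<'E'
from h import *
go(599,-43,93,59)
s=grab_frame('side')[:,:,::-1]; p=state()['ee_pos']-[0,0,40]; u,v=map(int,proj('side',p)); print(u,v)
cv2.imwrite('pics/k2.png',cv2.resize(s[max(0,v-45):v+45,u-45:u+45],(540,540),interpolation=cv2.INTER_CUBIC))
E
```

```text
t 12.6 pos [596.  -43.8 125.5] rot [-1.7991e+02  1.0000e-02  5.9070e+01] -> turn [-0.09  0.01  0.07] shift [ 2.2  2.2 32.5]
310 209
```

View pics/k2.png

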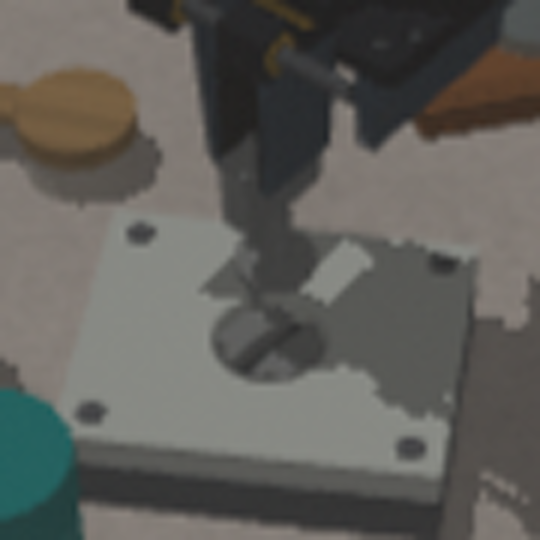

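The key hangs upright at crop pixel (270,260). Its blade looks parallel to the slot at (270,345). I descend slowly with light pressure.

Call:
carry_out(commands=[[0, 0, 0, 2, 2, 10, -1], [0, 0, 0, 2, 2, 20, -1], [0, 0, 0, 2, 2, 28, -1], [0, 0, 0, 2, 2, 32, -1], [0, 0, 0, 2, 2, 34, -1], [0, 0, 0, 2, 2, 36, -1], [0, 0, 0, 2, 2, 37, -1], [0, 0, 0, 2, 2, 37, -1]])

```text
time_s: 13.45
ee_pos: [599.5, -44.1, 89.1]
ee_rot: [180.0, -0.0, 59.0]
force: [-0.1, -0.3, -1.0]
gripper_width: 15.8
gripper_force: 50.0
```

Call:
carry_out(commands=[[0, 0, 0, 0, 0, 1, -1], [0, 0, 0, 0, 0, 2, -1], [0, 0, 0, 0, 0, 3, -1], [0, 0, 0, 0, 0, 3, -1]])

```text
time_s: 13.85
ee_pos: [599.3, -44.1, 85.9]
ee_rot: [-180.0, 0.0, 59.0]
force: [0.0, -0.7, -1.2]
gripper_width: 15.9
gripper_force: 50.0
```

Still free at 85.9, below the head-top height of 89.5, so it seems to be entering the slot.

Call:
carry_out(commands=[[0, 0, 0, 0, 0, 1, -1], [0, 0, 0, 0, 0, 2, -1], [0, 0, 0, 0, 0, 3, -1], [0, 0, 0, 0, 0, 3, -1]])

```text
time_s: 14.25
ee_pos: [599.3, -44.0, 82.8]
ee_rot: [-180.0, 0.0, 59.0]
force: [-0.1, -0.6, -1.4]
gripper_width: 15.3
gripper_force: 50.0
```

Call:
carry_out(commands=[[0, 0, 0, 0, 0, 0.7, -1], [0, 0, 0, 0, 0, 1.4, -1], [0, 0, 0, 0, 0, 2.0, -1], [0, 0, 0, 0, 0, 2.0, -1]])

```text
time_s: 14.65
ee_pos: [599.5, -44.1, 81.4]
ee_rot: [180.0, -0.0, 59.0]
force: [-0.5, -0.7, 1.1]
gripper_width: 15.9
gripper_force: 50.0
```

Seated at the predicted height (81.4). I turn anticlockwise.

Call:
carry_out(commands=[[0, 0, -3, 0, 0, 0.2, -1], [0, 0, -6, 0, 0, 0.2, -1], [0, 0, -9, 0, 0, 0.2, -1], [0, 0, -12, 0, 0, 0.2, -1], [0, 0, -15, 0, 0, 0.2, -1], [0, 0, -18, 0, 0, 0.2, -1], [0, 0, -21, 0, 0, 0.2, -1], [0, 0, -24, 0, 0, 0.2, -1], [0, 0, -27, 0, 0, 0.2, -1], [0, 0, -30, 0, 0, 0.2, -1], [0, 0, -33, 0, 0, 0.2, -1], [0, 0, -36, 0, 0, 0.2, -1]])

```text
time_s: 15.85
ee_pos: [599.1, -43.9, 81.4]
ee_rot: [-180.0, -0.0, 95.1]
force: [-2.5, 0.4, 2.7]
gripper_width: 15.2
gripper_force: 50.0
```

```bash
python3 -c "
from h import *
s=state();print(s['torque'],s['force'],s['qpos'],s['ee_pos'],s['ee_rot'])"
```

```text
[ 0.00119202  0.38181797 -0.20531844] [-2.45829406  0.42877539  2.74269909] [-5.30373233e+00  2.55552755e+01  9.52083199e+01  2.60263353e-02
  5.92598191e+01 -1.03778821e+01] [599.08224095 -43.92477586  81.39375558] [-1.79980995e+02 -2.62165455e-02  9.50608376e+01]
```

Call:
carry_out(commands=[[0, 0, -3, 0, 0, 0, -1], [0, 0, -6, 0, 0, 0, -1], [0, 0, -9, 0, 0, 0, -1], [0, 0, -12, 0, 0, 0, -1], [0, 0, -15, 0, 0, 0, -1], [0, 0, -18, 0, 0, 0, -1], [0, 0, -21, 0, 0, 0, -1], [0, 0, -24, 0, 0, 0, -1], [0, 0, -27, 0, 0, 0, -1], [0, 0, -30, 0, 0, 0, -1], [0, 0, -33, 0, 0, 0, -1], [0, 0, -36, 0, 0, 0, -1], [0, 0, -39, 0, 0, 0, -1], [0, 0, -42, 0, 0, 0, -1], [0, 0, -45, 0, 0, 0, -1], [0, 0, -48, 0, 0, 0, -1], [0, 0, -51, 0, 0, 0, -1]])

```text
time_s: 17.55
ee_pos: [599.7, -43.4, 81.4]
ee_rot: [179.9, -0.0, 146.0]
force: [-0.2, 1.3, 3.2]
gripper_width: 15.4
gripper_force: 50.0
```

```bash
python3 -c "
from h import *
s=state();print(s['torque'],s['force'],s['qpos'],s['ee_pos'],s['ee_rot'])"
```

```text
[ 0.43565908  0.12174888 -0.10767467] [-0.20821961  1.29219671  3.18707699] [ -5.2842116   25.56484972  95.18946645   0.09996099  59.2037787
 -61.37538106] [599.66688016 -43.37507486  81.40747658] [ 1.79904539e+02 -4.40388623e-03  1.46040026e+02]
```

Call:
carry_out(commands=[[0, 0, -2, 0, 0, 0, -1], [0, 0, -4, 0, 0, 0, -1], [0, 0, -6, 0, 0, 0, -1], [0, 0, -8, 0, 0, 0, -1], [0, 0, -10, 0, 0, 0, -1], [0, 0, -12, 0, 0, 0, -1], [0, 0, -12, 0, 0, 0, -1]])

```text
time_s: 18.25
ee_pos: [599.7, -43.3, 81.3]
ee_rot: [179.9, 0.0, 157.9]
force: [-0.7, 2.7, 2.9]
gripper_width: 15.8
gripper_force: 50.0
```

```bash
python3 -c "
from h import *
s=state();print(s['torque'],s['force'],s['ee_rot'])"
```

```text
[ 0.69701963  0.12823422 -0.05776538] [-0.65827197  2.69495392  2.91862536] [1.79901657e+02 9.65981844e-03 1.57922808e+02]
```

Call:
carry_out(commands=[[0, 0, -2, 0, 0, 0, -1], [0, 0, -4, 0, 0, 0, -1], [0, 0, -6, 0, 0, 0, -1], [0, 0, -8, 0, 0, 0, -1]])

```text
time_s: 18.65
ee_pos: [599.7, -43.2, 81.4]
ee_rot: [179.9, 0.0, 166.0]
force: [-0.7, 2.3, 2.2]
gripper_width: 15.3
gripper_force: 50.0
```

```bash
python3 -c "
from h import *
s=state();print(s['torque'],s['force'],s['ee_rot'])"
```

```text
[ 0.78727995  0.10321382 -0.15845883] [-0.70196627  2.27390893  2.18502339] [1.79890103e+02 2.64535546e-02 1.65955813e+02]
```

Call:
carry_out(commands=[[0, 0, -2, 0, 0, 0, -1], [0, 0, -4, 0, 0, 0, -1], [0, 0, -6, 0, 0, 0, -1]])

```text
time_s: 18.95
ee_pos: [599.7, -43.0, 81.3]
ee_rot: [179.9, 0.0, 172.0]
force: [-1.0, 3.3, 3.6]
gripper_width: 15.6
gripper_force: 50.0
```

```bash
python3 -c "
from h import *
s=state();print(s['torque'],s['force'],s['ee_rot'])"
```

```text
[ 0.77783386  0.13004383 -0.16504008] [-1.04855219  3.25301753  3.56977727] [1.79881180e+02 3.32670185e-02 1.71954076e+02]
```

Call:
carry_out(commands=[[0, 0, -2, 0, 0, 0, -1], [0, 0, -4, 0, 0, 0, -1], [0, 0, -6, 0, 0, 0, -1]])

```text
time_s: 19.25
ee_pos: [599.7, -43.0, 81.3]
ee_rot: [179.9, 0.0, 177.9]
force: [-0.8, 4.3, 3.2]
gripper_width: 15.2
gripper_force: 50.0
```

```bash
python3 -c "
from h import *
s=state();print(s['torque'],s['force'],s['ee_rot'])"
```

```text
[ 0.87145167  0.09574219 -0.12161019] [-0.79156679  4.30531825  3.16553663] [1.79877960e+02 4.18907545e-02 1.77949571e+02]
```

Call:
carry_out(commands=[[0, 0, -2, 0, 0, 0, -1], [0, 0, -4, 0, 0, 0, -1], [0, 0, -6, 0, 0, 0, -1]])

```text
time_s: 19.55
ee_pos: [599.7, -42.9, 81.3]
ee_rot: [179.9, 0.1, -176.1]
force: [-1.2, 3.8, 3.0]
gripper_width: 15.5
gripper_force: 50.0
```

```bash
python3 -c "
from h import *
s=state();print(s['torque'],s['force'],s['ee_rot'])"
```

```text
[ 0.91340771  0.17119701 -0.18482221] [-1.24770905  3.76487504  3.04543763] [ 1.79873533e+02  5.36818922e-02 -1.76053103e+02]
```

Call:
carry_out(commands=[[0, 0, -2, 0, 0, 0, -1], [0, 0, -4, 0, 0, 0, -1]])

```text
time_s: 19.75
ee_pos: [599.6, -42.9, 81.3]
ee_rot: [179.9, 0.1, -172.1]
force: [-0.6, 3.3, 3.0]
gripper_width: 15.9
gripper_force: 50.0
```

```bash
python3 -c "
from h import *
s=state();print(s['torque'],s['force'],s['ee_rot'])"
```

```text
[ 0.92950571  0.18523748 -0.27196553] [-0.63232623  3.29357055  3.03111571] [ 1.79869990e+02  5.94824187e-02 -1.72063279e+02]
```

Call:
carry_out(commands=[[0, 0, -2, 0, 0, 0, -1], [0, 0, -2, 0, 0, 0, -1]])

```text
time_s: 19.95
ee_pos: [599.6, -42.9, 81.3]
ee_rot: [179.9, 0.1, -170.2]
force: [-0.8, 5.0, 4.0]
gripper_width: 15.7
gripper_force: 50.0
```

```bash
python3 -c "
from h import *
s=state();print(s['torque'],s['force'],s['ee_rot'])"
```

```text
[ 1.1549023   0.22986822 -0.39585467] [-0.79036464  5.00992429  4.02627568] [ 1.79875072e+02  6.30601598e-02 -1.70168557e+02]
```

Call:
carry_out(commands=[[0, 0, -2, 0, 0, 0, -1], [0, 0, -2, 0, 0, 0, -1]])

```text
time_s: 20.15
ee_pos: [599.6, -43.1, 81.3]
ee_rot: [179.9, 0.1, -168.2]
force: [-0.8, 4.9, 5.8]
gripper_width: 15.4
gripper_force: 50.1
```

```bash
python3 -c "
from h import *
s=state();print(s['torque'],s['force'],s['ee_rot'])"
```

```text
[ 1.21585558  0.31153601 -0.83147644] [-0.82035103  4.88928922  5.75875348] [ 1.79882933e+02  5.64372206e-02 -1.68218249e+02]
```

The torque climbs sharply to 0.83 N m, so this is the stop. I unload it within the slot play and lift straight out.

Call:
carry_out(commands=[[0, 0, 3, 0, 0, 0, -1], [0, 0, 6, 0, 0, 0, -1], [0, 0, 9, 0, 0, 0, -1], [0, 0, 9, 0, 0, -1, -1], [0, 0, 9, 0, 0, -4, -1], [0, 0, 9, 0, 0, -10, -1], [0, 0, 9, 0, 0, -25, -1], [0, 0, 9, 0, 0, -50, -1], [0, 0, 9, 0, 0, -80, -1], [0, 0, 9, 0, 0, -80, -1]])

```text
time_s: 21.15
ee_pos: [602.2, -45.7, 165.5]
ee_rot: [-179.8, 0.5, -177.0]
force: [0.7, -0.2, 0.2]
gripper_width: 15.8
gripper_force: 50.0
```

```bash
python3 -c "
from h import *
go(460.5,311.0,120,165.5)
s=state();print(s['torque'],s['force'])"
```

```text
t 21.15 pos [602.2 -45.7 165.5] rot [-179.79    0.5  -176.99] -> turn [-0.13  0.53 17.51] shift [123.2 363.8  43. ]
[0.02580653 0.00639051 0.00468792] [ 0.65127576 -0.19037149  0.22853346]
```

Call:
carry_out(commands=[[0, 0, 0, 0, 0, 0, -1], [0, 0, 2, 10, 30, 0, -1], [0, 0, 4, 23, 68, 0, -1], [0, 0, 6, 37, 110, 0, -1], [0, 0, 8, 51, 152, 0, -1], [0, 0, 10, 65, 194, 0, -1], [0, 0, 12, 79, 235, 0, -1], [0, 0, 14, 93, 276, 0, -1], [0, 0, 16, 105, 312, 5, -1], [0, 0, 17.5, 115, 342, 20, -1], [0, 0, 17.5, 121, 361, 40, -1], [0, 0, 17.5, 121, 361, 50, -1], [0, 0, 17.5, 121, 361, 50, -1], [0, 0, 17.5, 121, 361, 50, -1]])

```text
time_s: 22.55
ee_pos: [460.1, 309.1, 110.4]
ee_rot: [-179.9, -0.0, 165.4]
force: [0.2, -0.7, -0.8]
gripper_width: 15.7
gripper_force: 50.0
```

```bash
python3 - <<'E'
from h import *
go(459.3,311.8,80,165.5)
s=grab_frame('side')[:,:,::-1]; p=state()['ee_pos']-[0,0,40]; u,v=map(int,proj('side',p)); print(u,v)
a=cv2.resize(s[v-40:v+40,u-40:u+40],(400,400),interpolation=cv2.INTER_CUBIC)
t=grab_frame('top')[:,:,::-1]; b=cv2.resize(t[202:242,333:373],(400,400),interpolation=cv2.INTER_CUBIC)
cv2.imwrite('pics/k3.png',np.hstack([a,b]))
E
```

```text
t 22.55 pos [460.1 309.1 110.4] rot [-1.7992e+02 -2.0000e-02  1.6544e+02] -> turn [-0.08 -0.02 -0.06] shift [ 1.5  2.5 30.4]
351 351
```

View pics/k3.png

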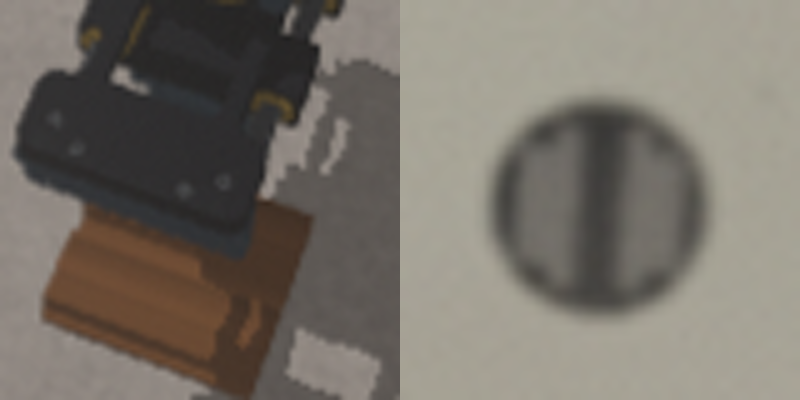

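The slot is now vertical in the image (right panel at 600,205), about 120° from where it started, so it is at the stop. I lower the key into the groove.

Call:
carry_out(commands=[[0, 0, 0, 1.5, 2.5, 10, -1], [0, 0, 0, 1.5, 2.5, 25, -1], [0, 0, 0, 1.5, 2.5, 35, -1], [0, 0, 0, 1.5, 2.5, 42, -1], [0, 0, 0, 1.5, 2.5, 46, -1], [0, 0, 0, 1.5, 2.5, 49, -1], [0, 0, 0, 1.5, 2.5, 50.5, -1], [0, 0, 0, 1.5, 2.5, 50.5, -1]])

```text
time_s: 23.45
ee_pos: [459.1, 313.1, 60.5]
ee_rot: [180.0, 0.0, 165.5]
force: [0.4, 0.1, -1.0]
gripper_width: 15.8
gripper_force: 50.0
```

Call:
carry_out(commands=[[0, 0, 0, 0, 0, 1, -1], [0, 0, 0, 0, 0, 2, -1], [0, 0, 0, 0, 0, 2.5, -1], [0, 0, 0, 0, 0, 2.5, -1]])

```text
time_s: 23.85
ee_pos: [459.1, 313.0, 58.0]
ee_rot: [180.0, 0.0, 165.5]
force: [-0.2, 0.5, -0.6]
gripper_width: 15.8
gripper_force: 50.0
```

Call:
carry_out(commands=[[0, 0, 0, 0, 0, 0.4, -1], [0, 0, 0, 0, 0, 0.8, -1], [0, 0, 0, 0, 0, 0.8, -1]])

```text
time_s: 24.15
ee_pos: [459.2, 313.0, 58.0]
ee_rot: [180.0, 0.0, 165.5]
force: [-1.1, -0.3, 5.8]
gripper_width: 15.2
gripper_force: 50.0
```

Contact at 58.0, the same height as at pickup. I release and retreat.

Call:
carry_out(commands=[[0, 0, 0, 0, 0, 0, -0.5], [0, 0, 0, 0, 0, 0, 0], [0, 0, 0, 0, 0, 0, 0.5], [0, 0, 0, 0, 0, 0, 0.5], [0, 0, 0, 0, 0, 0, 0.5], [0, 0, 0, 0, 0, -15, 0.5], [0, 0, 0, 0, 0, -40, 0.5], [0, 0, 0, 0, 0, -80, 0.5], [0, 0, 0, 0, 0, -120, 0.5], [0, 0, 0, 60, 80, -150, 0.5], [0, 0, 0, 90, 120, -150, 0.5], [0, 0, 0, 120, 160, -150, 0.5], [0, 0, 0, 120, 160, -150, 0.5], [0, 0, 0, 120, 160, -150, 0.5]])

```text
time_s: 25.55
ee_pos: [380.5, 503.1, 207.0]
ee_rot: [179.8, -0.1, 165.8]
force: [0.1, -0.7, -0.4]
gripper_width: 68.6
gripper_force: 0.0
```

```bash
python3 - <<'E'
from h import *
s=grab_frame('side')[:,:,::-1]; t=grab_frame('top')[:,:,::-1]
c=lambda im,u,v,r:cv2.resize(im[v-r:v+r,u-r:u+r],(260,260),interpolation=cv2.INTER_CUBIC)
cv2.imwrite('pics/f.png',np.hstack([c(t,197,282,28),c(s,349,358,28),c(s,355,155,45)]))
E
```

```text
(no output)
```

View pics/f.png

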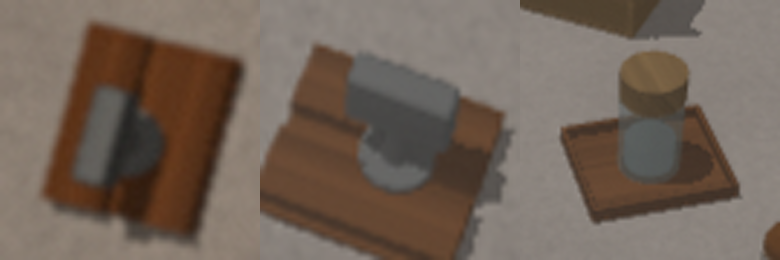

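The key is upright in the groove (grip at 100,135), looking just as it did at the start. The jar stands upright in the middle of the tray (650,120). I hand in the job.

```bash
python3 -c "
from workcell import workorder
print(workorder.job_done())"
```

```text
the job is handed in; nothing more can be done
None
```

I handed the job in at about 25.7 s; no verdict came back, but the last pictures show the jar upright in the tray and the key upright in its stand's groove, and the screw turned about 120° anticlockwise to its stop.

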